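# File the wash log from the pressing stack

### The arm

A 7-joint arm with a two-finger parallel gripper is mounted at the origin on a cart in front of the work surface, level with it; the furniture and walls round the work are solid. World frame = base frame: x ahead of the robot, y to its left, z up, the work surface at z = 0. Lengths are in m, angles in degrees, forces in N, time in s.
With the tool pointing down it reaches from about 0.425 to 0.95 m from the base axis. Payload 4.7 kg.
Tool frame: the origin (TCP) lies at the very end of the fingers, on their centre line; the grasp point (between the pads) lies grip_depth behind it (grip_depth is the distance from the TCP to the grasp point, in m); z points along the fingers, y is the line along which they close (so a half turn about z gives the same grasp; the last joint's range is limited). The gripper opens to 85 mm and grips with 20 to 120 N. Pads are 22 mm wide; open, the fingers measure 114 mm over their backs; the gripper's body (76 mm by 85 mm) begins 54 mm behind the grasp point. The pads swing forward as they close: fully open they stand 13 mm farther back than shut.
Start: joints at [-74.25, 26.849, -2.785, 87.806, 1.381, 65.374, -4.715], TCP at [0.202, 0.644, 0.231] pointing down, gripper open.
Joint ranges: [-148.3, 148.3], [-19.14, 114.17], [-79.39, 73.82], [5.75, 140.21], [-59.74, 239.74], [12.07, 113.84], [-152.46, 152.46]. Speed limits (degrees/s): [147.25, 147.25, 180, 180, 180, 180, 180].

### API

Orientations are given as [roll, pitch, yaw] about the fixed x, y, z axes, in that order (R = Rz(yaw) Ry(pitch) Rx(roll)).
In Python, from workcell import get_obs, camera, calibration, sign_off, boxes_of, grip_depth gives the robot as it stands.
- The arm moves only by the tool drive_tool, never from a script. Its argument "rows" is text: rows parted by semicolons, each of 4 numbers parted by spaces: the shift along the tool's x, y, z scaled (see below), then the turn about the tool's z scaled (see below). In form: dx dy dz yaw; .... A call has 1 to 8 rows; each row shifts and turns the commanded pose from where the row before left it, along the tool's axes as they then stand; what a row does not reach is not made up. The controller multiplies each number of a shift by 4 cm and each number of a turn by 0.15 rad. A row lasts 1/10 s, in which the tool goes at most 50 mm and 8.59 degrees, less where a joint would pass 70% of its speed; a pose out of reach is approached as far as the arm can. A call with a number of a shift or a turn outside -1 to 1 is refused whole. A call with a gripper value outside its range is refused whole. "jaw" is the closure, from -1 (fully open) to 1 (shut), set as the call begins (left out, the last holds). The fingers move at their own pace and stop on an object; "grip_force" is the grip in N (left out, the last holds). Time passes only in rows, so rows that do not move let the fingers close. It gives the time, the measured TCP pose, the force, the opening and the grip force at its end, in the units of the state.
- get_obs(): the state, without advancing time (a new reading comes with each control period).
- camera(name): name is "side" or "top"; returns the picture (384x512x3 uint8, red, green, blue); there is no depth.
- calibration(name): a dict with "fx", "fy", "cx", "cy" (pixels), "world_from_camera" (4x4, takes a point from camera to world coordinates). Camera axes: x right, y down, z forward; pixel columns grow to the right and rows downward; lengths in m; the calibration is good to about 2 mm. A picture is of the moment at which its call begins. calibration takes no time and is no camera call.
- sign_off(): hands the job in; it is judged then, once.
Trained networks look in the newest picture that a camera, given by its name, has taken for a name from the list of things; names that differ only in an ending like _2 or _b are one class to them, and where a whole thing is asked for, a point or a joint stands for the part that bears it (a point fixed in the world has none). Each returns a list of dicts, best first, with "p" (0 to 1); they miss things now and then, are a little off and sometimes report something else, mostly with a low value. They report only what shows in the picture. A call takes as long as a camera call. They do not tell look-alikes from the thing itself.
- boxes_of(thing, camera): "position" ([column, row] in pixels, amid what is visible of it).
The state is a dict: "time": time; "q": joint angles; "qvel": joint speeds; "joint_efforts": joint torques, N m; "tcp_pos": TCP position; "ee_rot": TCP orientation; "contact_force": force on the tool from outside, world axes, zero at the start; "moment": the same for the moment, N m; "opening": finger opening in m; "finger_force": force on a finger pad.
Only numpy, scipy, OpenCV 4.12 (cv2) and the standard library are available. Lean on these libraries where they do the work, as an engineer would, in place of code of your own. Each camera call takes 0.05 s, during which the arm holds its last target. There are 200 camera calls.

### The job

The wash log lies pressed in a stack between the wooden clapper and the thin pressing board. Lift the clapper off, slide the log (do not lift it) off the board into the grey filing bay, past both orange spring catches so that they snap back behind it, and press it lightly but firmly up against the bay's clamped metal stop bar without ramming it. Then set the clapper gently back on the board, centred and along its length; leave the board where it lies and do not disturb the candle, the hand balm or the dosing cup.

Things in the scene. Friction and masses are not known exactly. Their poses are not given: they have to be found in the camera images.
- wash_log: Spiral-bound notebook, light brown-grey cover, lying flat, 0.2 kg, 10 mm thick, too wide to grip: solid part 208 mm wide (own x, +-104 mm from the origin) and 146 mm deep (own y, -75 to +71 mm; the wire binding that sticks out of the +y edge goes first and is not solid). Origin at the underside, own z up. It starts on the board with own y pointing roughly into the bay.
- board: Loose thin plywood pressing board with two dark inlay lines, 220 mm (own x) by 160 mm (own y), 5 mm thick, 0.5 kg, bottom of the stack, on the worktop (z = 0). Origin at the centre of the underside. Once the log's rear edge has left the board it drops these 5 mm to the worktop. A fixed 8 mm cable crosses the worktop near y = 0 (+-0.05).
- clapper: Loose wooden tailor's clapper, top of the stack, about 0.5 kg (0.35 to 0.65): base 180 mm long (own x), 64 mm wide (own y), 24 mm high; on it a grip ridge 150 mm long, 36 mm wide, from 22 to 56 mm above the underside, to be gripped across own y from above. Origin at the centre of the underside.
- log_bay: Fixed grey filing bay, walls 24 mm high, no floor, origin on the worktop. Own +y is the way in. Mouth at own y = -170 mm, 285 mm wide, narrowing to 232 mm at the catch pivots and 218 mm between the side walls. A metal stop bar across the end is clamped anywhere from 72 to 92 mm (not told: feel for it). Home: log's origin 1 to 21 mm in own y, within 5 mm of 0 in x, axes parallel.
- catch_left (a joint): Orange spring catch on the bay's own -x side: an arm, pivot at own (-120, -135) mm of the bay, slanting in to its tip at own (-98, -83) mm, 3 to 21 mm above the worktop. 0 rad: at rest. The entering log pushes it outward (0.1 to 0.3 rad); it springs back to 0 behind the log's rear edge once the log's origin is past about own y = -4 mm.
- catch_right (a joint): The same catch mirrored on the bay's own +x side; 0 at rest, grows outward. The two together resist the log by some 3 to 8 N before they snap back; only after that does it meet the stop bar, to be pressed with about 5 to 20 N. Whatever pushes the log must stay within 80 mm of the bay's centre line to let them snap.
- candle: Bystander: candle in a glass, 76 mm across, 90 mm high, loose; origin at the underside.
- balm_pot: Bystander: round grey-and-white pot with lid, 69 mm across, 41 mm high, loose; origin at the underside.
- dosing_cup: Bystander: light blue cup with a side handle, 71x90 mm, 62 mm high, loose; origin at the underside.
Mind the look-alikes: they are no part of the job. Leave any blue look-alike of the clapper alone.

How it is judged (in metres and radians):
On the way, in this order (a step that is already met when the one before it is completed fails the run):
1. the clapper is held in the fingers, lifted clear of the log (contact force between clapper and the fingers above 1 N and contact force between clapper and wash_log below 0.05 N and height (world z) of clapper above 0.03 m), for 0.2 s.
2. the log is in the bay, both catches back at rest behind it, pressed against the stop bar, the clapper not yet back on the board (y of wash_log in the frame of log_bay above -0.007 m and z of wash_log in the frame of log_bay below 0.004 m and value of joint each of catch_left, catch_right below 0.06 rad and contact force between clapper and board below 0.05 N and contact force between wash_log and log_bay above 3 N), for 0.1 s.
At the end, for the whole second after the job is handed in: Log flat on the worktop in the bay, short of the stop bar's range by at most 7 mm, both catches at rest (under 0.06 rad) behind it; clapper resting upright on the board, within 20 mm of its centre along and across and 0.15 rad of its length; board within 40 mm of its start; all still (y of wash_log in the frame of log_bay between -0.007 and 0.027 m and x of wash_log in the frame of log_bay between -0.01 and 0.01 m and z of wash_log in the frame of log_bay below 0.004 m and angle between each of wash_log, clapper's own z axis and vertical below 0.05 rad and value of joint each of catch_left, catch_right below 0.06 rad and x of clapper in the frame of board between -0.02 and 0.02 m and y of clapper in the frame of board between -0.02 and 0.02 m and angle between the x axis of clapper and the x axis of board, either way round below 0.15 rad and contact force between clapper and board above 1 N and distance of board from where it was at the start of the episode below 0.04 m and linear speed of each of clapper, wash_log below 0.02 m/s); the robot touches nothing.
It fails at once if the log is lifted instead of slid (more than 45 mm up) (height (world z) of wash_log above 0.045 m).
It fails at once if the log is rammed into the bay or its stop (more than 45 N) (contact force between wash_log and log_bay above 45 N).
It fails at once if the clapper is dropped or banged onto the board (more than 50 N) (contact force between clapper and board above 50 N).
It fails at once if the candle, hand balm or dosing cup is disturbed (moved 25 mm) (distance of any of candle, balm_pot, dosing_cup from where it was at the start of the episode above 0.025 m).
It also fails if it takes over 72 s, if anything falls off the work surface, if the arm or the gripper's body presses on something with over 40 N, if the wrist force passes 120 N, or if a joint passes its speed limit or range.

## Working session

There is one attempt and no reset: what is moved stays moved. The work goes in short steps, Python scripts to look and compute and a tool call to move; the robot and the scene stay as the last step left them, time stands still between calls to the robot, and variables do not carry over. Pictures are saved under pics/ and viewed, at most 10 in all, crops included, and the job is handed in when it is done.

Besides the shell and the picture viewer there is one more tool, called after ">>>" by a JSON object that holds its "name" and its "arguments". drive_tool: Moves the arm, as the interface text tells. Its arguments: {"type":"object","properties":{"rows":{"type":"string"},"jaw":{"type":"number"},"grip_force":{"type":"number"}},"required":["rows"]}

```bash
mkdir -p pics; ls
python3 - <<'E'
from workcell import *
import cv2,numpy as np
print(get_obs(), grip_depth)
for n in("top","side"):
    im=camera(n); cv2.imwrite(f"pics/{n}0.png",cv2.resize(im[:,:,::-1],(800,600),interpolation=cv2.INTER_CUBIC))
    cv2.imwrite(f"{n}0_raw.png",im[:,:,::-1])
    c=calibration(n); print(n,c)
    for t in("clapper","board","wash_log","log_bay"):
        print(t,[(np.round(d["position"]),round(d["p"],2)) for d in boxes_of(t,n)])
E
```

```text
pics
{'time': 0.0, 'q': array([-74.25089911,  26.83692561,  -2.78617418,  87.78245416,
         1.38307964,  65.40562863,  -4.71399858]), 'qvel': array([ 0.02997105, -0.00958066,  0.07820452,  0.07264974, -0.02449274,
       -0.02292445,  0.00227157]), 'joint_efforts': array([ 6.84402738e-03, -4.83673346e+01, -3.49883619e-02, -2.22403657e+01,
        6.69487752e-03, -2.14711851e-01,  7.83072810e-04]), 'tcp_pos': array([0.20187819, 0.64416342, 0.23164756]), 'ee_rot': array([ 1.79991414e+02, -4.70638683e-04,  1.62598919e+02]), 'contact_force': array([-0.01738106, -0.1285846 ,  0.6968417 ]), 'moment': array([-0.05509093, -0.02054917, -0.04379688]), 'finger_force': 2.109626298188232, 'opening': 0.08554238573653686} 0.0187
top {'fx': 385.71150778059086, 'fy': 385.71150778059086, 'cx': 256.633999191851, 'cy': 188.81849150554677, 'world_from_camera': array([[-0.01948407, -0.99629406,  0.0837766 ,  0.44173069],
       [-0.99962997,  0.02100286,  0.01728605,  0.07493252],
       [-0.01898154, -0.0834088 , -0.99633462,  1.14096725],
       [ 0.        ,  0.        ,  0.        ,  1.        ]])}
clapper [(array([228., 203.]), 0.69), (array([389., 272.]), 0.68), (array([185., 245.]), 0.16)]
board [(array([249., 229.]), 0.61)]
wash_log [(array([235., 193.]), 0.86)]
log_bay [(array([114., 217.]), 0.61)]
side {'fx': 445.7433632085659, 'fy': 445.7433632085659, 'cx': 255.01179129691383, 'cy': 194.8033179135657, 'world_from_camera': array([[-0.77059216, -0.3915908 ,  0.50283633, -0.32589283],
       [-0.63730801,  0.46711745, -0.61289459,  1.12547654],
       [ 0.00512026, -0.79275339, -0.609521  ,  1.09578984],
       [ 0.        ,  0.        ,  0.        ,  1.        ]])}
clapper [(array([354., 182.]), 0.93), (array([248., 218.]), 0.64)]
board [(array([264., 227.]), 0.75), (array([172., 268.]), 0.36)]
wash_log [(array([248., 226.]), 0.58), (array([260., 236.]), 0.27)]
log_bay [(array([170., 267.]), 0.86)]
```

View pics/top0.png

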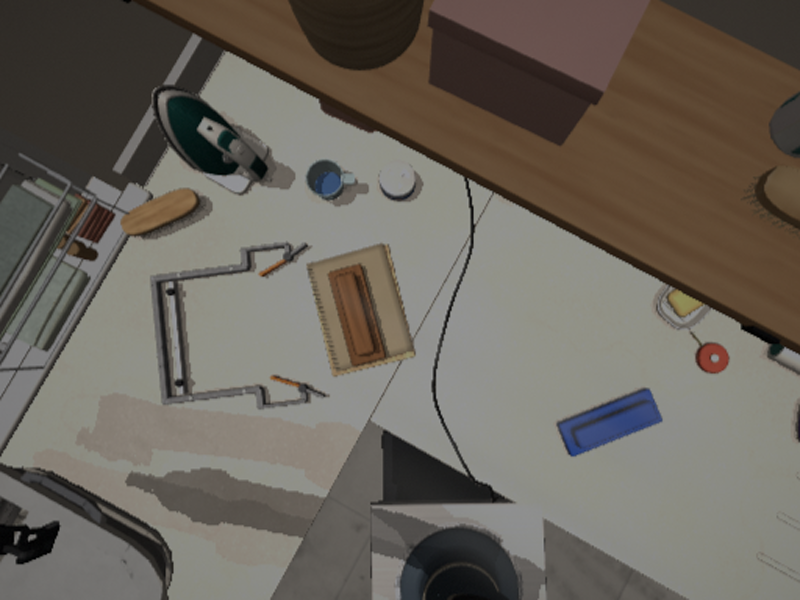

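View pics/side0.png

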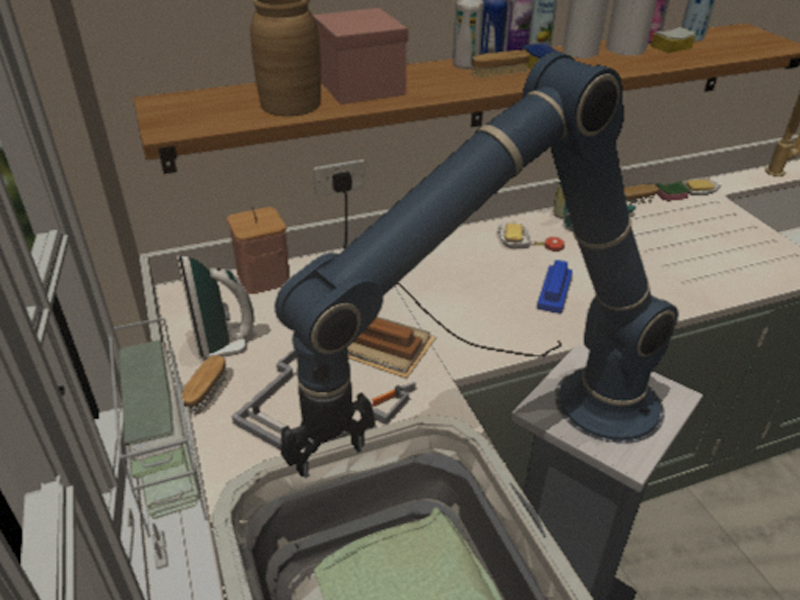

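The brown thing at (355,315) of the 800-px picture lies on the log and board, so it is the clapper. The blue one at (610,420) is the look-alike. The bay is at (155–325, 245–402) with its mouth to the right. I'll enlarge to confirm and to measure the corners.

Run:
```python
import cv2
im=cv2.imread("top0_raw.png")[140:270,90:280]
cv2.imwrite("pics/crop0.png",cv2.convertScaleAbs(cv2.resize(im,None,fx=4.2,fy=4.2,interpolation=cv2.INTER_CUBIC),alpha=1.4))
```

```text
(no output)
```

View pics/crop0.png

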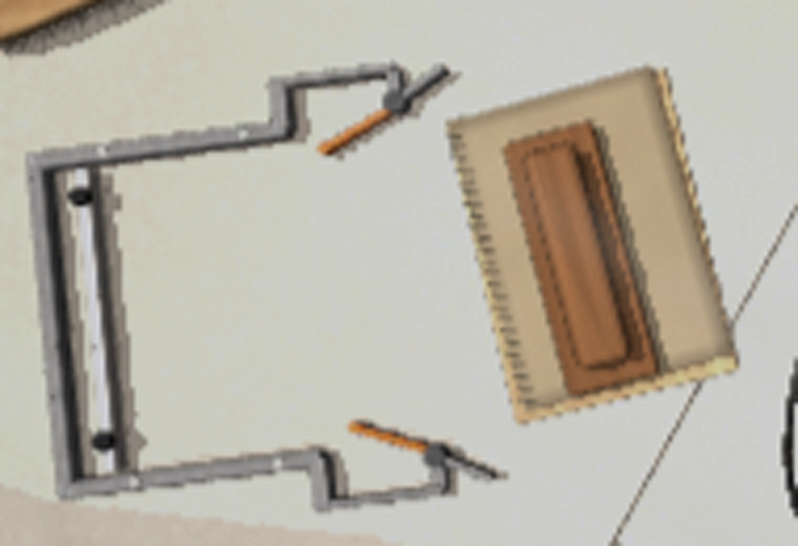

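```bash
cat > h.py <<'E'
import numpy as np
from workcell import *
def w(px,z,cam="top",crop=None):
    px=np.atleast_2d(np.array(px,float))
    if crop: px=(px+.5)/crop[0]+np.array(crop[1])-.5
    c=calibration(cam);T=c["world_from_camera"]
    d=np.c_[(px[:,0]-c["cx"])/c["fx"],(px[:,1]-c["cy"])/c["fy"],np.ones(len(px))]@T[:3,:3].T
    return (T[:3,3]+d*((z-T[2,3])/d[:,2])[:,None])[:,:2]
def fit(own,wd):
    own=np.array(own)/1000.;a=own-own.mean(0);b=wd-wd.mean(0)
    th=np.arctan2((a[:,0]*b[:,1]-a[:,1]*b[:,0]).sum(),(a*b).sum())
    R=np.array([[np.cos(th),-np.sin(th)],[np.sin(th),np.cos(th)]])
    t=wd.mean(0)-R@own.mean(0)
    return t,np.degrees(th),np.round(((own@R.T+t)-wd)*1000,1)
def inframe(t,deg,p):
    th=np.radians(deg);R=np.array([[np.cos(th),-np.sin(th)],[np.sin(th),np.cos(th)]]);return (np.atleast_2d(p)-t)@R
E
python3 - <<'E'
from h import *
C=(4.2,(90,140))
P=np.vstack([w([(397,100),(436,453),(450,70),(500,475)],.024,crop=C),w([(323,150),(353,426)],.021,crop=C)])
bay=fit([(120,-135),(-120,-135),(142.5,-170),(-142.5,-170),(98,-83),(-98,-83)],P);print("bay",bay)
bt,bd=bay[:2]
print("stop bar own",inframe(bt,bd,w([(95,180),(117,468)],.02,crop=C))*1000)
cl=fit([(90,32),(90,-32),(-90,-32),(-90,32)],w([(505,145),(590,122),(660,370),(572,397)],.039,crop=C));print("clap",cl)
r=fit([(75,18),(75,-18),(-75,-18),(-75,18)],w([(524,155),(572,147),(632,360),(585,368)],.071,crop=C));print("ridge",r)
lg=fit([(104,-75),(-104,-75)],w([(652,70),(724,362)],.015,crop=C));print("log",lg)
bo=fit([(110,-80),(-110,-80)],w([(666,68),(739,366)],.005,crop=C));print("board",bo)
for n,v in(("log",lg),("board",bo),("clap",cl)): print(n,"in bay",inframe(bt,bd,v[0])*1000,v[1]-bd)
print("flap candle")
for t in("candle","balm_pot","dosing_cup"): 
    print(t,[(w(d["position"],.04),round(d["p"],2)) for d in boxes_of(t,"top")])
E
```

```text
bay (array([0.47668988, 0.42597328]), np.float64(6.277737876702272), array([[-4.1, -0.6],
       [ 2.1, -0.9],
       [ 1.7,  4.4],
       [-0.7,  5.7],
       [ 2. , -4. ],
       [-1. , -4.6]]))
stop bar own [[  96.60203823   82.76488563]
 [-104.22409291   87.07445325]]
clap (array([0.50121899, 0.17651607]), np.float64(14.587949461998694), array([[ 0.6,  2.1],
       [ 2.1, -1.2],
       [-1.8, -1.4],
       [-0.9,  0.6]]))
ridge (array([0.500045  , 0.17584699]), np.float64(14.752605428978324), array([[-0.7,  1.3],
       [ 3.8, -1.4],
       [ 0.7, -1.8],
       [-3.8,  1.9]]))
log (array([0.51434307, 0.17732421]), np.float64(12.731886494134814), array([[-1.2, -0.3],
       [ 1.2,  0.3]]))
board (array([0.51332205, 0.17231835]), np.float64(12.603364237047865), array([[ 1.7,  0.4],
       [-1.7, -0.4]]))
log in bay [[  10.23810098 -251.27535724]] 6.454148617432542
board in bay [[   8.67582424 -256.13954978]] 6.325626360345593
clap in bay [[  -2.89565461 -250.64355712]] 8.310211585296422
flap candle
candle [(array([[0.7455165 , 0.22335207]]), 0.67)]
balm_pot [(array([[0.75820999, 0.08772878]]), 0.83)]
dosing_cup [(array([[0.75293827, 0.22269597]]), 0.67)]
```

```bash
cat >> h.py <<'E'
def go(x,y,z,yaw,label=""):
    o=get_obs();R=0
    from scipy.spatial.transform import Rotation as Ro
    R=Ro.from_euler("xyz",o["ee_rot"],degrees=True).as_matrix()
    d=R.T@(np.array([x,y,z])-o["tcp_pos"])/.04
    dy=(yaw-o["ee_rot"][2]+180)%360-180
    print(label,"units xyz",np.round(d,2),"turn(about tool z)",round(-np.radians(dy)/.15,2))
E
python3 - <<'E'
from h import *
C=(4.2,(90,140))
for a in([(30,160),(290,130)],[(60,495),(320,455)],[(275,80),(395,70)],[(325,508),(450,490)]):
    p=w(a,.024,crop=C);d=p[0]-p[1];print("wall angle",np.degrees(np.arctan2(-d[0],d[1])),p, inframe([.4767,.4260],6.28,p)*1000)
go(.5005,.176,.15,194.6)
E
```

```text
wall angle 5.356002575759742 [[0.5782665  0.56316441]
 [0.59538954 0.38052478]] [[115.96106934 125.23122148]
 [113.00288915 -58.18546546]]
wall angle 7.60934586677614 [[0.34618771 0.53883498]
 [0.37015507 0.35943125]] [[-117.38639004  126.43427584]
 [-113.18735773  -54.51461326]]
wall angle 3.502701830575112 [[0.63089954 0.39114085]
 [0.63606201 0.30680061]] [[ 149.46107209  -51.51744914]
 [ 145.36680025 -135.91628733]]
wall angle 7.0746083293982505 [[0.3341477  0.35598521]
 [0.34480612 0.27010404]] [[-149.35559972  -54.00123234]
 [-148.15545509 -140.53293709]]
 units xyz [-10.62  -8.94   2.03] turn(about tool z) -3.72
```

>>> {"name": "drive_tool", "arguments": {"rows": "-0.8 -0.7 0 0;-0.8 -0.7 0 0;-0.8 -0.7 0 0;-0.8 -0.7 0 0;-0.8 -0.7 0 0;-0.8 -0.7 0 0;-0.8 -0.7 0 0;-0.8 -0.7 0 0", "jaw": -1, "grip_force": 50}}

```text
time: 1.45
tcp_pos: [0.3793, 0.3516, 0.2301]
ee_rot: [-179.9, -0.0, 162.6]
contact_force: [1.4, 0.2, -3.9]
opening: 0.0856
finger_force: 0.0
```

>>> {"name": "drive_tool", "arguments": {"rows": "-0.8 -0.65 0 0;-0.8 -0.65 0 0;-0.8 -0.65 0 0;-0.8 -0.65 0 0;-0.8 -0.65 0 0;0 0 0.2 0;0 0 0.2 0;0 0 0 0"}}

```text
time: 2.25
tcp_pos: [0.491, 0.1826, 0.2131]
ee_rot: [-179.9, -0.2, 162.7]
contact_force: [-1.0, 0.3, -5.2]
opening: 0.0854
finger_force: 0.0
```

Run:
```python
from h import *
go(.5005,.176,.10,194.6); print(get_obs()["q"],get_obs()["contact_force"])
```

```text
units xyz [-0.29 -0.08  2.83] turn(about tool z) -3.71
[-33.90077329  13.8328989   10.61040802 109.88837853  -3.05447845
  56.78497812  50.79516281] [-0.96031267  0.33994463 -5.16168751]
```

>>> {"name": "drive_tool", "arguments": {"rows": "-0.29 -0.08 0.3 -0.92;0 0 0.4 -0.92;0 0 0.4 -0.92;0 0 0.4 -0.92;0 0 0.4 0;0 0 0.4 0;0 0 0.3 0;0 0 0 0"}}

```text
time: 3.05
tcp_pos: [0.5012, 0.1761, 0.1096]
ee_rot: [-180.0, -0.2, -165.6]
contact_force: [-0.3, 0.3, -4.0]
opening: 0.0856
finger_force: 0.0
```

Run:
```python
from h import *
go(.5005,.176,.044,194.6); print(get_obs()["q"],get_obs()["contact_force"])
```

```text
units xyz [0.01 0.   1.64] turn(about tool z) -0.03
[-27.7544498   21.90526032   4.8173012  114.37000299  -2.62068517
  44.04458351  82.95881759] [-0.27799493  0.30570559 -3.99754551]
```

>>> {"name": "drive_tool", "arguments": {"rows": "0 0 0.4 0;0 0 0.4 0;0 0 0.4 0;0 0 0.25 0;0 0 0.15 0;0 0 0 0;0 0 0 0"}}

```text
time: 3.75
tcp_pos: [0.5035, 0.1757, 0.0478]
ee_rot: [180.0, 0.1, -165.8]
contact_force: [-0.8, -0.5, -3.7]
opening: 0.0852
finger_force: 0.0
```

>>> {"name": "drive_tool", "arguments": {"rows": "0 0 0 0;0 0 0 0;0 0 0 0;0 0 0 0;0 0 0 0;0 0 0 0;0 0 0 0;0 0 0 0", "jaw": 1, "grip_force": 50}}

```text
time: 4.55
tcp_pos: [0.5034, 0.1759, 0.0479]
ee_rot: [180.0, 0.1, -165.8]
contact_force: [-1.0, 1.9, 5.1]
opening: 0.0351
finger_force: 52.7
```

>>> {"name": "drive_tool", "arguments": {"rows": "0 0 -0.2 0;0 0 -0.4 0;0 0 -0.6 0;0 0 -0.6 0;0 0 -0.4 0;0 0 0 0;0 0 0 0;0 0 0 0"}}

```text
time: 5.35
tcp_pos: [0.5018, 0.1746, 0.1336]
ee_rot: [-180.0, -0.2, -165.8]
contact_force: [0.0, 1.0, -9.1]
opening: 0.0349
finger_force: 51.4
```

Run:
```python
from h import *
import cv2
go(.5,-.13,.15,194.6); print(get_obs()["q"])
im=camera("side"); cv2.imwrite("pics/side1.png",cv2.resize(im[120:300,130:370,::-1],None,fx=3.3,fy=3.3,interpolation=cv2.INTER_CUBIC))
```

```text
units xyz [ 1.91 -7.37 -0.4 ] turn(about tool z) -0.04
[-27.89434337  19.98150418   5.13210074 113.29441503  -2.37885507
  47.030919    82.77408735]
```

View pics/side1.png

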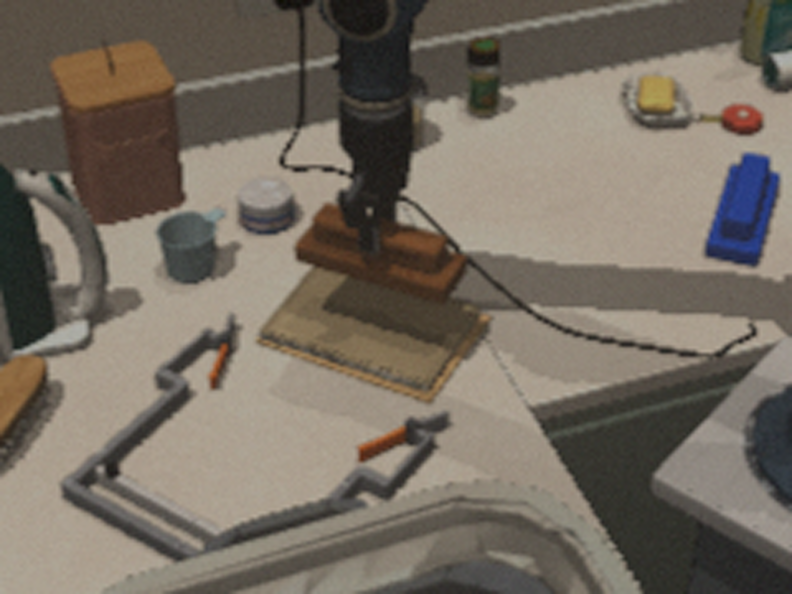

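The picture shows the clapper held level at (380,255), clear of the log and board, with the bay free in front. I'll park it beyond the cable.

>>> {"name": "drive_tool", "arguments": {"rows": "0.2 -0.6 0 0;0.2 -1 0 0;0.2 -1 0 0;0.2 -1 0 0;0.2 -1 0 0;0.2 -1 0 0;0.2 -1 0 0;0.1 -0.7 0 0"}}

```text
time: 6.2
tcp_pos: [0.5154, -0.1259, 0.1343]
ee_rot: [-180.0, -0.1, -166.0]
contact_force: [0.1, -0.1, -8.0]
opening: 0.0353
finger_force: 51.3
```

>>> {"name": "drive_tool", "arguments": {"rows": "0 0 0.5 0;0 0 0.5 0;0 0 0.5 0;0 0 0.3 0;0 0 0 0;0 0 0 0"}}

```text
time: 6.8
tcp_pos: [0.5168, -0.1225, 0.0632]
ee_rot: [180.0, -0.0, -165.8]
contact_force: [0.9, 1.1, -7.9]
opening: 0.0351
finger_force: 51.2
```

Run:
```python
from h import *
go(.515,-.13,.034,194.6); print(get_obs()["q"],get_obs()["contact_force"])
print(w([(257,155)],0,"side"))
```

```text
units xyz [ 0.09 -0.17  0.73] turn(about tool z) -0.04
[  0.9696229   25.99803786   9.89635061 116.52884036  -7.01704345
  38.02942882 119.64786957] [ 0.8593596   1.08856334 -7.90818473]
[[ 0.76106649 -0.2118455 ]]
```

>>> {"name": "drive_tool", "arguments": {"rows": "0 -0.1 0.2 0;0 -0.1 0.2 0;0 0 0.15 0;0 0 0.08 0;0 0 0.06 0;0 0 0.05 0;0 0 0.03 0;0 0 0 0"}}

```text
time: 7.6
tcp_pos: [0.5186, -0.13, 0.0335]
ee_rot: [180.0, 0.0, -165.8]
contact_force: [-4.8, 0.5, 3.5]
opening: 0.035
finger_force: 52.8
```

Touching down. I'll release, raise, and head for a spot behind the log with yaw 102.7° (the log's own angle + 90°).

>>> {"name": "drive_tool", "arguments": {"rows": "0 0 0 0;0 0 0 0;0 0 0 0;0 0 0 0;0 0 -0.3 0;0 0 -0.6 0;0 0 -0.8 0;0 0 -0.8 0", "jaw": -1}}

```text
time: 8.4
tcp_pos: [0.5184, -0.1302, 0.1341]
ee_rot: [180.0, -0.0, -165.8]
contact_force: [1.5, -0.3, -4.6]
opening: 0.0856
finger_force: 0.0
```

>>> {"name": "drive_tool", "arguments": {"rows": "0 0 -0.5 0.9;0 0 0 1;0 0 0 1;0 0 0 1;0 0 0 1;0 0 0 1;0 0 0 1;0 0 0 1", "jaw": -0.3}}

```text
time: 9.2
tcp_pos: [0.5187, -0.1301, 0.1533]
ee_rot: [179.9, 0.0, 126.0]
contact_force: [-0.7, 0.8, -4.1]
opening: 0.0556
finger_force: 0.0
```

Run:
```python
from h import *
import cv2
im=camera("top"); cv2.imwrite("top1_raw.png",im[:,:,::-1])
cv2.imwrite("pics/top1.png",cv2.convertScaleAbs(cv2.resize(im[150:270,190:360,::-1],None,fx=4.6,fy=4.6,interpolation=cv2.INTER_CUBIC),alpha=1.4))
o=get_obs();print(o["tcp_pos"],o["ee_rot"],o["opening"],o["q"])
```

```text
[ 0.51873167 -0.13010909  0.15320335] [1.79958944e+02 1.96651006e-02 1.25764776e+02] 0.055570608906373255 [-11.7401983   19.87889     26.60552302 112.97496919 -11.55107855
  49.64667511  56.77885892]
```

View pics/top1.png

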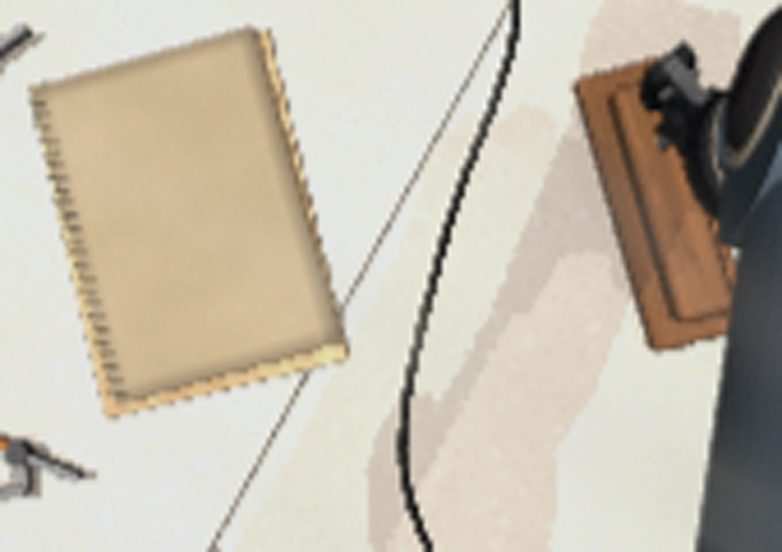

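The log lies undisturbed on the board: rear corners at about (255,30) and (341,346), front corners at (35,92) and (110,402). The clapper is parked at (660,200), beyond the cable. I'll refit the log and plan the push.

Run:
```python
from h import *
C=(4.6,(190,150))
P=w([(253,29),(341,347),(110,402),(35,90)],.015,crop=C)
print(P, [np.linalg.norm(P[i]-P[(i+1)%4]) for i in range(4)])
lg=fit([(104,-75),(-104,-75)],P[:2]);print(lg); print("in bay",inframe([.4767,.426],6.28,lg[0])*1000)
B=w([(267,29),(347,347)],.005,crop=C);print("board rear",B)
yaw=lg[1]+90
th=np.radians(lg[1]);R=np.array([[np.cos(th),-np.sin(th)],[np.sin(th),np.cos(th)]])
for b in(-110,-95): 
    t=lg[0]+R@np.array([0,b])/1000;print(b,t);go(*t,.06,yaw)
```

```text
[[0.63463975 0.12807415]
 [0.43035177 0.07587918]
 [0.39858241 0.22247324]
 [0.59827022 0.26867579]] [np.float64(0.2108504098111969), np.float64(0.14999703529041386), np.float64(0.20496316031761277), np.float64(0.1452293478557489)]
(array([0.51392988, 0.17464239]), np.float64(14.332287869330823), array([[-1.4, -0.4],
       [ 1.4,  0.4]]))
in bay [[   9.51113027 -253.92173659]]
board rear [[0.63614692 0.1194762 ]
 [0.43017694 0.072065  ]]
-110 [0.54115984 0.06806599]
 units xyz [3.69 3.35 2.33] turn(about tool z) 2.49
-95 [0.53744666 0.08259914]
 units xyz [4.04 3.49 2.33] turn(about tool z) 2.49
```

>>> {"name": "drive_tool", "arguments": {"rows": "0 0 0 0.87;0 0 0 0.87;0 0 0 0.86;0 0 0 0;0 0 0 0"}}

```text
time: 9.75
tcp_pos: [0.5187, -0.13, 0.1528]
ee_rot: [180.0, -0.0, 104.2]
contact_force: [0.5, -0.3, -4.0]
opening: 0.0554
finger_force: 0.0
```

Run:
```python
from h import *
go(.539,.069,.03,103.5)
```

```text
units xyz [4.7  1.71 3.07] turn(about tool z) 0.08
```

>>> {"name": "drive_tool", "arguments": {"rows": "0.9 0.34 0 0.08;0.9 0.34 0 0;0.9 0.34 0 0;0.9 0.34 0 0;0.9 0.34 0 0;0.2 0 0.3 0;0 0 0.6 0;0 0 0.6 0"}}

```text
time: 10.55
tcp_pos: [0.5412, 0.0688, 0.0921]
ee_rot: [179.9, -0.0, 103.5]
contact_force: [-0.3, 0.5, -4.6]
opening: 0.0554
finger_force: 0.0
```

>>> {"name": "drive_tool", "arguments": {"rows": "0 0 0.6 0;0 0 0.5 0;0 0 0.3 0;0 0 0.2 0;0 0 0.1 0;0 0 0 0;0 0 0 0"}}

```text
time: 11.25
tcp_pos: [0.5417, 0.0685, 0.0251]
ee_rot: [179.9, -0.0, 103.3]
contact_force: [-0.3, -0.5, -4.5]
opening: 0.0554
finger_force: 0.0
```

Feeling for the worktop with the fingertips.

>>> {"name": "drive_tool", "arguments": {"rows": "0 0 0.1 0;0 0 0.1 0;0 0 0.1 0;0 0 0.1 0;0 0 0 0"}}

```text
time: 11.75
tcp_pos: [0.5406, 0.0685, 0.0078]
ee_rot: [-179.9, -0.0, 103.3]
contact_force: [0.0, 0.0, -3.6]
opening: 0.0553
finger_force: 0.0
```

>>> {"name": "drive_tool", "arguments": {"rows": "0 0 0.1 0;0 0 0 0"}}

```text
time: 11.95
tcp_pos: [0.5408, 0.0685, 0.004]
ee_rot: [-180.0, -0.0, 103.3]
contact_force: [-0.5, 0.1, -3.6]
opening: 0.0557
finger_force: 0.0
```

>>> {"name": "drive_tool", "arguments": {"rows": "0 0 0.1 0;0 0 0 0"}}

```text
time: 12.15
tcp_pos: [0.5408, 0.0685, 0.0001]
ee_rot: [-180.0, -0.0, 103.3]
contact_force: [-0.2, -0.6, -4.1]
opening: 0.0556
finger_force: 0.0
```

>>> {"name": "drive_tool", "arguments": {"rows": "0 0 0.1 0;0 0 0 0"}}

```text
time: 12.35
tcp_pos: [0.5411, 0.0685, -0.0038]
ee_rot: [-180.0, -0.0, 103.3]
contact_force: [-0.0, 0.2, -3.8]
opening: 0.0556
finger_force: 0.0
```

>>> {"name": "drive_tool", "arguments": {"rows": "0 0 0.06 0;0 0 0 0"}}

```text
time: 12.55
tcp_pos: [0.5412, 0.0685, -0.0041]
ee_rot: [-180.0, -0.1, 103.3]
contact_force: [-4.8, -0.4, 13.9]
opening: 0.0554
finger_force: 8.9
```

>>> {"name": "drive_tool", "arguments": {"rows": "0 0 0.06 0;0 0 0 0"}}

```text
time: 12.75
tcp_pos: [0.5412, 0.0685, -0.0042]
ee_rot: [-180.0, -0.2, 103.3]
contact_force: [-10.6, 0.2, 35.0]
opening: 0.0556
finger_force: 19.5
```

>>> {"name": "drive_tool", "arguments": {"rows": "0 0 -0.3 0;0 0 0 0;0 0 0 0"}}

```text
time: 13.05
tcp_pos: [0.5411, 0.0687, 0.0036]
ee_rot: [180.0, -0.0, 103.3]
contact_force: [-0.0, 0.5, -4.3]
opening: 0.0551
finger_force: 0.0
```

>>> {"name": "drive_tool", "arguments": {"rows": "0.25 0 0 0;0.25 0 0 0;0.25 0 0 0;0 0 0 0"}}

```text
time: 13.45
tcp_pos: [0.5333, 0.1002, 0.0031]
ee_rot: [-179.9, -0.1, 103.5]
contact_force: [-0.9, 0.2, -4.3]
opening: 0.0555
finger_force: 0.0
```

>>> {"name": "drive_tool", "arguments": {"rows": "0.34 -0.02 0 0.1;0.34 -0.03 0 0.1;0.34 -0.03 0 0.1;0.34 -0.04 0 0.1;0.34 -0.05 0 0.1;0.34 -0.05 0 0.1;0.34 -0.06 0 0.1;0.34 -0.06 0 0.1"}}

```text
time: 14.25
tcp_pos: [0.5017, 0.2005, 0.0037]
ee_rot: [180.0, 0.2, 96.3]
contact_force: [0.6, -3.9, -2.3]
opening: 0.0554
finger_force: 2.0
```

Run:
```python
from h import *
import cv2
im=camera("top"); cv2.imwrite("top2_raw.png",im[:,:,::-1])
cv2.imwrite("pics/top2.png",cv2.convertScaleAbs(cv2.resize(im[140:270,90:280,::-1],None,fx=4.2,fy=4.2,interpolation=cv2.INTER_CUBIC),alpha=1.4))
o=get_obs();print(inframe([.4767,.426],6.28,o["tcp_pos"][:2])*1000,o["ee_rot"],o["tcp_pos"],o["contact_force"])
```

```text
[[  -0.44401696 -223.24526873]] [-1.79980902e+02  1.81598339e-02  9.65098753e+01] [0.50067886 0.20404581 0.00350805] [-1.5613079  -0.1537453  -2.87341878]
```

View pics/top2.png

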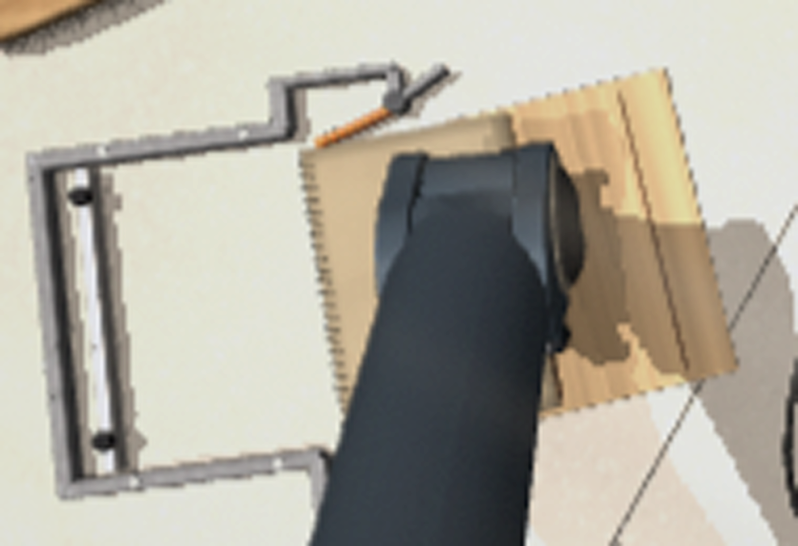

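Run:
```python
from h import *
C=(4.2,(90,140))
p=w([(302,152),(512,112),(322,285),(343,410)],.014,crop=C)
q=inframe([.4767,.426],6.28,p)*1000;print(q)
d=q[1]-q[0];print("side edge angle",np.degrees(np.arctan2(d[0],-d[1])));d=q[0]-q[3];print("front angle",np.degrees(np.arctan2(d[1],d[0])))
print(inframe([.4767,.426],6.28,w([(322,145)],.02,crop=C))*1000)
```

```text
[[  98.04922399  -62.34981561]
 [ 106.76368414 -212.54015525]
 [   3.24466155  -66.14808464]
 [ -84.83286195  -71.19163943]]
side edge angle 3.320736832526993
front angle 2.7679311660187733
[[100.198083   -78.33387373]]
```

>>> {"name": "drive_tool", "arguments": {"rows": "0.25 0 0.02 0;0.25 0 0 0;0.25 0 0 0;0.25 0 0 0;0.25 0 0 0;0.25 0 0 0;0.2 0 0 0;0 0 0 0"}}

```text
time: 15.1
tcp_pos: [0.4934, 0.2723, 0.0028]
ee_rot: [180.0, -0.1, 96.6]
contact_force: [0.5, 0.0, -4.2]
opening: 0.0555
finger_force: 0.0
```

Run:
```python
from h import *
import cv2
im=camera("side"); cv2.imwrite("side3_raw.png",im[:,:,::-1])
cv2.imwrite("pics/side3.png",cv2.convertScaleAbs(cv2.resize(im[180:300,130:290,::-1],None,fx=4.8,fy=4.8,interpolation=cv2.INTER_CUBIC),alpha=1.3))
o=get_obs();print(inframe([.4767,.426],6.28,o["tcp_pos"][:2])*1000,o["ee_rot"],o["tcp_pos"],o["contact_force"])
```

```text
[[-4.16436265e-02 -1.55316562e+02]] [ 1.79973064e+02 -7.21588549e-02  9.65123138e+01] [0.49364827 0.27161091 0.00292441] [-0.12545936 -0.74025027 -3.43479388]
```

View pics/side3.png

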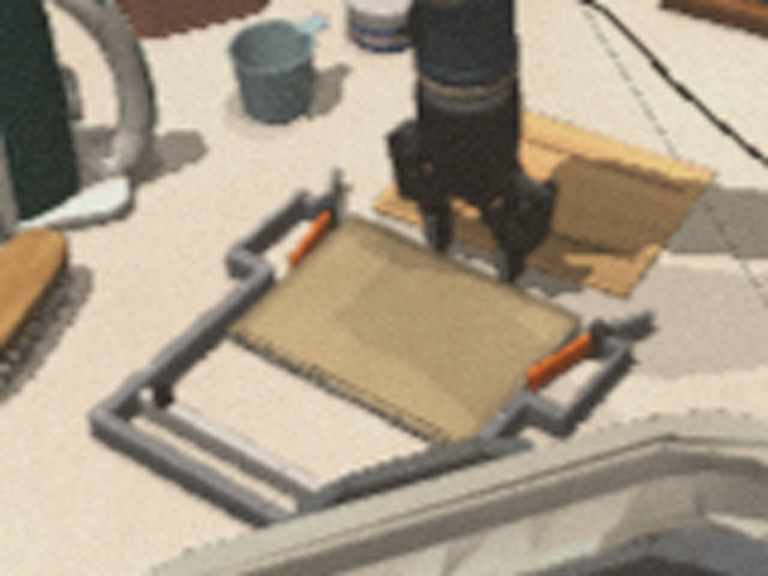

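The log is off the board, between both bent catches and square to the bay. I'll lower the tips a little and push on gently.

>>> {"name": "drive_tool", "arguments": {"rows": "0.2 0 0 0;0 0 0.05 0;0 0 0.05 0;0.2 0 0 0;0.2 0 0 0;0.2 0 0 0;0.2 0 0 0"}}

```text
time: 15.85
tcp_pos: [0.4891, 0.3104, -0.0012]
ee_rot: [-180.0, 0.0, 96.4]
contact_force: [-0.4, -2.7, -5.9]
opening: 0.0557
finger_force: 1.1
```

Run:
```python
from h import *
o=get_obs();print(inframe([.4767,.426],6.28,o["tcp_pos"][:2])*1000,o["contact_force"],o["finger_force"])
```

```text
[[  -0.31740183 -116.27208547]] [-0.42169451 -2.70291462 -5.94165957] 1.1416907573584467
```

>>> {"name": "drive_tool", "arguments": {"rows": "0.15 0 0 0;0.15 0 0 0;0.15 0 0 0;0.1 0 0 0;0.1 0 0 0"}}

```text
time: 16.35
tcp_pos: [0.4862, 0.3358, -0.0012]
ee_rot: [-180.0, 0.0, 96.4]
contact_force: [0.7, -2.0, -4.5]
opening: 0.0554
finger_force: 1.1
```

>>> {"name": "drive_tool", "arguments": {"rows": "0.08 0 0 0;0.08 0 0 0;0 0 0 0"}}

```text
time: 16.65
tcp_pos: [0.4858, 0.3434, -0.0009]
ee_rot: [180.0, -0.1, 96.5]
contact_force: [0.2, -0.0, -4.2]
opening: 0.0554
finger_force: 0.0
```

>>> {"name": "drive_tool", "arguments": {"rows": "0.08 0 0 0;0.05 0 0 0;0 0 0 0"}}

```text
time: 16.95
tcp_pos: [0.4853, 0.3475, -0.0009]
ee_rot: [180.0, -0.0, 96.4]
contact_force: [-0.2, 0.4, -3.5]
opening: 0.0556
finger_force: 0.2
```

>>> {"name": "drive_tool", "arguments": {"rows": "0.06 0 0 0;0.06 0 0 0;0 0 0 0"}}

```text
time: 17.25
tcp_pos: [0.4848, 0.3496, -0.001]
ee_rot: [-180.0, 0.2, 96.3]
contact_force: [0.0, -6.0, -1.3]
opening: 0.0551
finger_force: 2.8
```

>>> {"name": "drive_tool", "arguments": {"rows": "0.06 0 0 0;0 0 0 0;0 0 0 0"}}

```text
time: 17.55
tcp_pos: [0.4847, 0.3497, -0.0011]
ee_rot: [-179.9, 0.3, 96.3]
contact_force: [-0.2, -9.1, 1.7]
opening: 0.0554
finger_force: 4.7
```

>>> {"name": "drive_tool", "arguments": {"rows": "0.06 0 0 0;0 0 0 0;0 0 0 0"}}

```text
time: 17.85
tcp_pos: [0.4846, 0.3498, -0.0011]
ee_rot: [-179.8, 0.5, 96.2]
contact_force: [-0.2, -13.4, 2.7]
opening: 0.0556
finger_force: 6.7
```

Firm contact at about 13 N. Holding briefly, then backing off and up.

>>> {"name": "drive_tool", "arguments": {"rows": "0 0 0 0;0 0 0 0;-0.3 0 0 0;-0.4 0 0 0;-0.2 0 -0.5 0;0 0 -0.9 0;0 0 -0.9 0;0 0 -0.9 0"}}

```text
time: 18.65
tcp_pos: [0.4878, 0.3206, 0.1281]
ee_rot: [-180.0, -0.0, 96.4]
contact_force: [0.2, 0.6, -4.2]
opening: 0.0556
finger_force: 0.0
```

Run:
```python
from h import *
import cv2
im=camera("side"); cv2.imwrite("side4_raw.png",im[:,:,::-1])
cv2.imwrite("pics/side4.png",cv2.convertScaleAbs(cv2.resize(im[180:300,130:290,::-1],None,fx=4.8,fy=4.8,interpolation=cv2.INTER_CUBIC),alpha=1.3))
go(.5186,-.130,.14,104.2); go(.5186,-.130,.14,194.2); print(get_obs()["q"],get_obs()["tcp_pos"])
```

```text
units xyz [-11.31  -0.58  -0.23] turn(about tool z) -0.91
 units xyz [-11.31  -0.58  -0.23] turn(about tool z) -11.38
[-61.38635418  26.80481101  32.08090665 107.60439699 -18.37777107
  50.0809828  -13.89005621] [0.49137201 0.32241276 0.13403025]
```

View pics/side4.png

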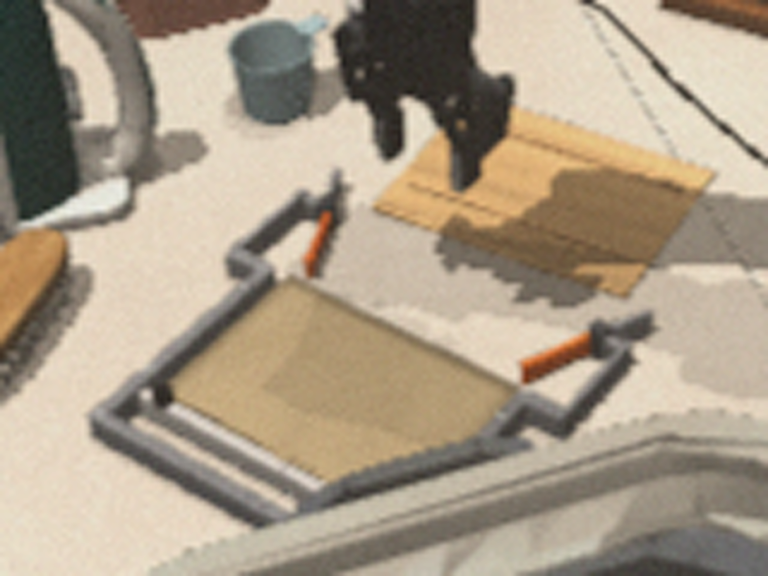

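The log is up against the stop bar and both orange catches (at (315,245) and (555,358)) are back behind its rear edge. The board is unmoved. Next I'll fetch the clapper.

>>> {"name": "drive_tool", "arguments": {"rows": "-1 -0.05 0 0;-1 -0.05 0 0;-1 -0.05 0 0;-1 -0.05 0 0;-1 -0.05 0 0;-1 -0.05 0 0;-1 -0.05 0 0;-1 -0.05 0 0", "jaw": -1}}

```text
time: 19.5
tcp_pos: [0.5077, -0.0003, 0.1265]
ee_rot: [180.0, -0.0, 96.4]
contact_force: [0.1, -0.9, -4.6]
opening: 0.0858
finger_force: 0.0
```

>>> {"name": "drive_tool", "arguments": {"rows": "-1 -0.05 0 0;-1 -0.05 0 0;-1 -0.05 0 0;-0.3 0 0 -1;0 0 0 -1;0 0 0 -1;0 0 0 -1;0 0 0 -1"}}

```text
time: 20.3
tcp_pos: [0.5165, -0.1307, 0.1263]
ee_rot: [180.0, -0.0, 139.7]
contact_force: [-0.8, 0.3, -4.3]
opening: 0.085
finger_force: 0.0
```

>>> {"name": "drive_tool", "arguments": {"rows": "0 0 0 -1;0 0 0 -1;0 0 0 -1;0 0 0 -1;0 0 0 -1;0 0 0 -1;0 0 0 -0.4;0 0 0 0"}}

```text
time: 21.1
tcp_pos: [0.5164, -0.1307, 0.1265]
ee_rot: [179.9, 0.0, -165.6]
contact_force: [-0.3, -0.8, -5.0]
opening: 0.0854
finger_force: 0.0
```

Run:
```python
from h import *
import cv2
im=camera("top"); cv2.imwrite("top5_raw.png",im[:,:,::-1])
cv2.imwrite("pics/top5.png",cv2.convertScaleAbs(cv2.resize(im[140:270,90:280,::-1],None,fx=4.2,fy=4.2,interpolation=cv2.INTER_CUBIC),alpha=1.4))
go(.5186,-.130,.034,194.2); print(get_obs()["q"],get_obs()["tcp_pos"])
```

```text
units xyz [-0.06  0.    2.31] turn(about tool z) 0.01
[ -0.28824675  20.75233567  12.4275758  113.91516496  -6.14931305
  45.9504651  119.94838253] [ 0.51646768 -0.13078091  0.12649719]
```

View pics/top5.png

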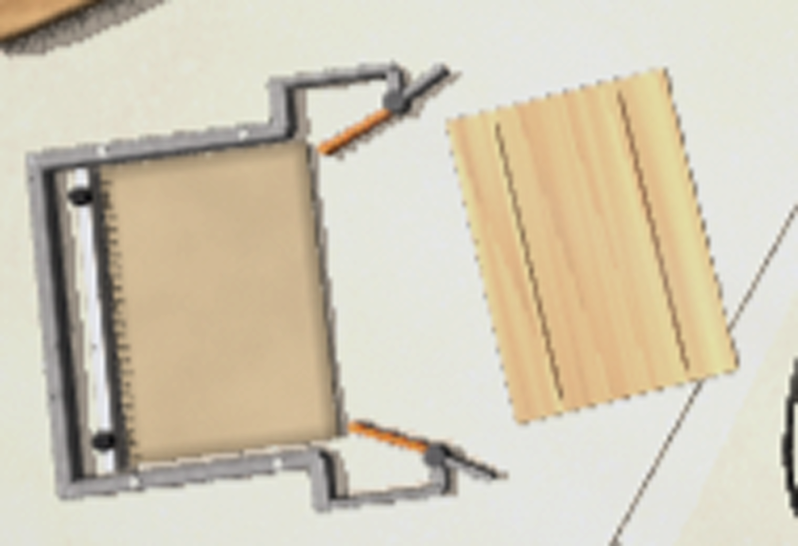

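The log sits home with both catches at rest. The board shows fully, with corners (446,120), (666,69), (739,366) and (521,422). I'll fit it and grip the clapper.

Run:
```python
from h import *
C=(4.2,(90,140))
print(fit([(110,80),(110,-80),(-110,-80),(-110,80)],w([(446,120),(666,69),(739,366),(521,422)],.005,crop=C)))
```

```text
(array([0.51318273, 0.17163407]), np.float64(12.886922823458812), array([[-0.1, -0.4],
       [ 2.5,  0.3],
       [-1.3, -1.5],
       [-1.1,  1.6]]))
```

>>> {"name": "drive_tool", "arguments": {"rows": "-0.06 0 0.5 0;0 0 0.5 0;0 0 0.5 0;0 0 0.4 0;0 0 0.25 0;0 0 0.1 0;0 0 0 0;0 0 0 0"}}

```text
time: 21.95
tcp_pos: [0.5196, -0.1303, 0.0374]
ee_rot: [-180.0, 0.1, -165.6]
contact_force: [0.2, 0.7, -3.8]
opening: 0.0857
finger_force: 0.0
```

>>> {"name": "drive_tool", "arguments": {"rows": "0 0 0 0;0 0 0 0;0 0 0 0;0 0 0 0;0 0 0 0;0 0 0 0;0 0 0 0", "jaw": 1, "grip_force": 50}}

```text
time: 22.65
tcp_pos: [0.5193, -0.1301, 0.0374]
ee_rot: [180.0, 0.0, -165.6]
contact_force: [-1.6, 1.8, 3.3]
opening: 0.0351
finger_force: 52.6
```

>>> {"name": "drive_tool", "arguments": {"rows": "0 0 -0.3 0;0 0 -0.6 0;0 0 -0.7 0;0 0 -0.6 0;0 0 0 0.15"}}

```text
time: 23.15
tcp_pos: [0.5208, -0.1309, 0.1275]
ee_rot: [-179.9, 0.3, -167.0]
contact_force: [1.3, -0.8, -7.7]
opening: 0.0353
finger_force: 51.4
```

Run:
```python
from h import *
go(.5166,.1724,.1,192.9)
```

```text
units xyz [-1.6   7.41  0.68] turn(about tool z) 0.01
```

>>> {"name": "drive_tool", "arguments": {"rows": "-0.2 0.6 0 0;-0.2 1 0 0;-0.2 1 0 0;-0.2 1 0 0;-0.2 1 0 0;-0.2 1 0 0;-0.2 1 0 0;-0.2 0.8 0 0"}}

```text
time: 23.95
tcp_pos: [0.5123, 0.1749, 0.1229]
ee_rot: [180.0, -0.2, -166.8]
contact_force: [-0.2, 0.4, -8.2]
opening: 0.0349
finger_force: 51.3
```

>>> {"name": "drive_tool", "arguments": {"rows": "0 0 0.3 0;0 0 0.4 0;0 0 0.4 0;0 0 0.3 0;0 0 0.1 0;0 0 0 0;0 0 0 0"}}

```text
time: 24.65
tcp_pos: [0.5147, 0.1725, 0.0651]
ee_rot: [180.0, 0.0, -166.9]
contact_force: [0.2, 0.4, -7.6]
opening: 0.0348
finger_force: 51.3
```

Run:
```python
from h import *
go(.5166,.1724,.042,192.9);print(get_obs()["contact_force"])
```

```text
units xyz [-0.05 -0.01  0.58] turn(about tool z) 0.02
[ 0.18066262  0.42673013 -7.60042388]
```

>>> {"name": "drive_tool", "arguments": {"rows": "-0.05 0 0.2 0;0 0 0.15 0;0 0 0.1 0;0 0 0.06 0;0 0 0.04 0;0 0 0.03 0;0 0 0 0;0 0 0 0"}}

```text
time: 25.45
tcp_pos: [0.5161, 0.173, 0.0424]
ee_rot: [180.0, -0.0, -166.9]
contact_force: [-4.2, -0.1, 3.0]
opening: 0.035
finger_force: 52.6
```

>>> {"name": "drive_tool", "arguments": {"rows": "0 0 0.03 0;0 0 0 0"}}

```text
time: 25.65
tcp_pos: [0.5161, 0.173, 0.0424]
ee_rot: [180.0, -0.0, -166.9]
contact_force: [-7.3, -2.8, 13.5]
opening: 0.035
finger_force: 54.0
```

On the board. Release, retreat and check.

>>> {"name": "drive_tool", "arguments": {"rows": "0 0 0 0;0 0 0 0;0 0 0 0;0 0 0 0;0 0 0 0;0 0 -0.3 0;0 0 -0.7 0;0 0 -0.9 0", "jaw": -1}}

```text
time: 26.45
tcp_pos: [0.5153, 0.1727, 0.1168]
ee_rot: [-180.0, -0.2, -166.9]
contact_force: [-0.2, 0.5, -4.7]
opening: 0.0858
finger_force: 0.0
```

>>> {"name": "drive_tool", "arguments": {"rows": "0 -0.5 -0.5 0;0 -1 0 0;0 -1 0 0;0 -1 0 0;0 -1 0 0;0 -1 0 0;0 -0.5 0 0;0 0 0 0"}}

```text
time: 27.25
tcp_pos: [0.5711, -0.0651, 0.1375]
ee_rot: [-179.9, 0.1, -167.3]
contact_force: [0.2, 0.2, -4.6]
opening: 0.0854
finger_force: 0.0
```

Run:
```python
from h import *
import cv2
im=camera("top")
cv2.imwrite("pics/top6.png",cv2.convertScaleAbs(cv2.resize(im[140:270,90:280,::-1],None,fx=4.2,fy=4.2,interpolation=cv2.INTER_CUBIC),alpha=1.4))
```

```text
(no output)
```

View pics/top6.png

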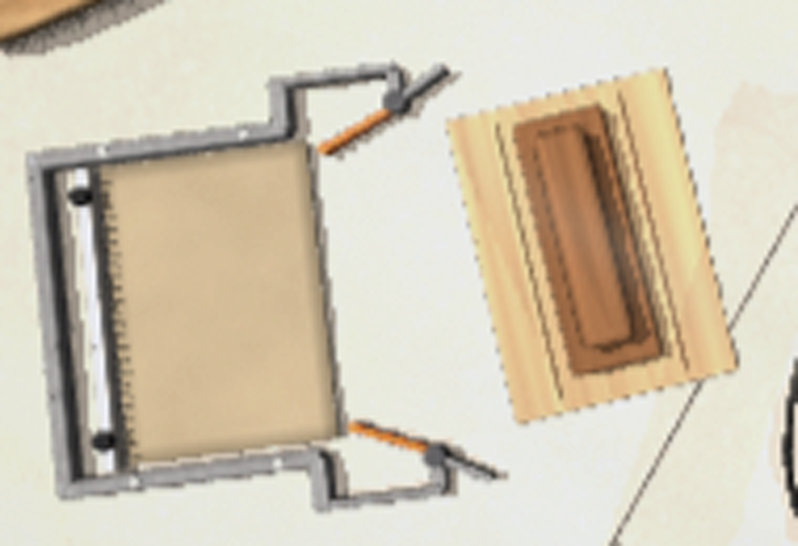

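The clapper lies along the board, centred at (590,241) against the board's centre at (593,244). The log is home and both catches are at rest.

```bash
python3 -c "
from workcell import *
print(sign_off())"
```

```text
the job is handed in; nothing more can be done
None
```

The job is handed in at about 27 s, with no verdict returned: the log is against the stop bar with both catches back behind it, the clapper is centred along the board, and the last picture shows the board where it started; I did not re-check the candle, balm or cup at the end.

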